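# Shut and bolt the chess set case

## Task

Pack up the set case: push its piece tray fully home so that the tray's front is flush with the case, then slide the barrel bolt all the way across through the keeper loop on the tray, and turn the bolt's handle right down into the notch at the end of its slot so that the bolt cannot slide back. Leave the queens, the cup, the chess clock, the brass marker stand and the magnifying glass where they are.

Things in the scene. Friction and masses are not known exactly. Their poses are not given: they have to be found in the camera images.
- case: Fixed brown wooden set case, 319 mm wide, 204 deep, 118 high, on the table. Origin: on the table, in the plane of its front face, under the middle of its tray bay's mouth. x: level into the case (the way the tray is pushed), y: level along the front, z: up. The front (x = 0) is open from y = -90 to 90 mm, z = 10 to 106 (the bay); from y = -102 to -217 a closed panel carries the bolt.
- bay_stop (a point): Middle of the bay's back board inside the case, 190 mm behind the front face: it stops the tray when the tray's front is flush. Axes as the case's. The bay is 180 mm wide between its side walls, which leave the tray 5 mm of play each side.
- tray_front (a point): Middle of the front face of the loose wooden piece tray, 56 mm above the table; x: into the tray, z: up. Tray 170 mm wide, 190 long, 0.4 to 0.8 kg; front board from z = 10 to 102 mm, with a 56 mm wide finger cut-out in the middle above z = 90. It starts half in the bay, 50 to 80 mm out and a little skewed; home, this point is at x = 0 in the case's frame.
- keeper (a point): Middle of the steel keeper loop on the tray's front, near its -y end: 16 mm wide along y, opening 21 mm high, standing out 30 mm from the front, z = 70 to 100 mm above the table (its base plate 4 mm thick, 24 mm wide). The bolt passes through it along y once the tray is home. A bolt that is slid across sooner bars the tray's way instead.
- barrel (a point): Middle of the steel bolt barrel on the case's front, on the bolt's axis: 16 mm out of the front, 85 mm above the table, axes as the case's. The bolt runs along y. The barrel is 102 mm long and 22 mm thick, its front 29 mm out of the case's front; its slot faces forward (-x). The slot's lower lip stops the handle from turning down over about 0.3 rad, except in the notch.
- notch (a point): Point on the bolt's axis at the middle of the notch, where the slot, at its +y end, opens downward; axes as the case's. The notch is 18 mm wide along y, the handle's stem 9 mm. The handle is in line with it when the bolt is fully across.
- bolt (a joint): Slide of the steel bolt (rod 12 mm thick, 110 mm long) along the case's +y, in m: 0 = fully drawn back, 0.050 = fully across (end stop). It starts between 0 and 0.018. Friction about 1.5 N. The handle can enter the notch from about 0.046 on.
- bolt_handle (a joint): Turn of the bolt's handle about the bolt's axis, in rad: 0 = level, pointing straight out of the front (case -x); negative = raised (to -0.5); positive = turned down; 1.2 = fully down in the notch (stop). It starts between -0.35 and 0 and stays where it is left; about 1 N at the knob turns it.
- bolt_knob (a point): Centre of the steel ball knob, 18 mm across, on the end of the handle: a straight stem 9 mm thick, square to the bolt's axis, the knob's centre 55 mm from the axis. In the case's frame it is at x = -16 - 55 cos(turn), y = -175 + slide, z = 85 - 55 sin(turn) mm; bolted, at x = -36, y = -125, z = 34.
- queen_a_mid (a point): Ivory-toned plastic queen, 89 mm tall, 40 mm base, standing out in front of the tray; the point is 45 mm above its foot.
- queen_b_mid (a point): The other ivory-toned queen, the same, standing out in front of the bolt; the point is 45 mm above its foot.
- cup_mid (a point): Grey enamel cup, 82 mm across and 82 mm tall, with a side handle; the point is its centre.
- clock_mid (a point): Brown bakelite twin-dial chess clock, 205 x 62 x 119 mm; the point is its centre.
- marker_mid (a point): Brass table-marker stand, 90 mm round foot, thin post, steel spring clip at the top, 282 mm tall; the point is on the post, 100 mm above the table.
- magnifier_mid (a point): Chrome-rimmed magnifying glass, 85 mm rim, 185 mm long, 17 mm high, lying on the back half of the case's top; the point is the centre of its lens.

How it is judged (in metres and radians):
On the way, in this order (a step that is already met when the one before it is completed fails the run):
1. the tray is pushed home, its front flush with the case (x of tray_front in the frame of case between -0.005 and 0.005 m), for 0.2 s.
2. the bolt is slid across through the keeper (all of step 1 and value of joint bolt above 0.04 m).
3. the handle is turned down in the notch (all of step 1 and value of joint bolt above 0.043 m and value of joint bolt_handle above 0.95 rad), for 0.2 s.
At the end, for the whole second after the job is handed in: The tray's front is flush with the case front (within 5 mm), the bolt is slid across by more than 43 of its 50 mm, its handle is turned down more than 0.95 rad (of 1.2) in the notch, and bolt and handle are at rest (all of step 3 and velocity of joint bolt between -0.01 and 0.01 m/s and velocity of joint bolt_handle between -0.1 and 0.1 rad/s); the robot touches nothing.
It fails at once if a queen is moved or knocked over (its point shifts by more than 20 mm) (distance of any of queen_a_mid, queen_b_mid from where it was at the start of the episode above 0.02 m).
It fails at once if the cup is moved or knocked over (its point shifts by more than 20 mm) (distance of cup_mid from where it was at the start of the episode above 0.02 m).
It fails at once if the chess clock is moved or knocked over (its point shifts by more than 20 mm) (distance of clock_mid from where it was at the start of the episode above 0.02 m).
It fails at once if the marker stand is moved or knocked over (its point shifts by more than 20 mm) (distance of marker_mid from where it was at the start of the episode above 0.02 m).
It fails at once if the magnifying glass is moved or knocked over (its point shifts by more than 20 mm) (distance of magnifier_mid from where it was at the start of the episode above 0.02 m).
It also fails if it takes over 54 s, if anything falls off the work surface, if the arm or the gripper's body presses on something with over 40 N, if the wrist force passes 120 N, or if a joint passes its speed limit or range.

## Robot

A 6-joint arm with a two-finger parallel gripper is mounted at the origin on the work surface. World frame = base frame: x ahead of the robot, y to its left, z up, the work surface at z = 0. Lengths are in m, angles in degrees, forces in N, time in s.
With the tool pointing down it reaches from about 0.35 to 0.875 m from the base axis. Payload 4.2 kg.
Tool frame: the origin (TCP) lies on the centre line of the jaws, within the pads' length; the fingertips stand 22 mm ahead of it and the grasp point (between the pads) lies 3 mm ahead of it (r.tcp_to_tips is the distance from the TCP to the fingertips, in m); z points along the fingers, y is the line along which they close (so a half turn about z gives the same grasp; the last joint's range is limited). The gripper opens to 87 mm and grips with 3 to 60 N. Pads are 19 mm wide; open, the fingers measure 117 mm over their backs; the gripper's body (75 mm by 190 mm) begins 51 mm behind the grasp point.
Start: joints at [-53.136, 22.042, 0.453, 0, -68.411, -14.817], TCP at [0.235, -0.579, 0.245] pointing down, gripper open.
Joint ranges: [-179.83, 179.83], [-69.29, 118.12], [-61.27, 80.66], [-181.25, 117.63], [-171.15, -9.14], [-177.46, 177.46]. Speed limits (degrees/s): [159.86, 159.86, 180, 180, 180, 180].

## Interface

Orientations are given as a 3x3 rotation matrix whose columns are the frame's x, y, z axes.
In Python, from station import r gives the robot as it stands.
- The arm moves only by the tool apply_moves, never from a script. Its argument "plan" is a list of rows, each an object with "grip": the opening, from 0 (shut) to 1 (fully open); "offset": the shift along the tool's x, y, z in cm, a list of three; "spin": the turn about the tool's z in rad. A call has 1 to 5 rows; each row is the pose to reach, as a shift and turn from the pose commanded when the call began, along the tool's axes at that moment; what a row does not reach only later rows make up. A row lasts 1/10 s, in which the tool goes at most 50 mm and 8.59 degrees, less where a joint would pass 70% of its speed; a pose out of reach is approached as far as the arm can. A call with a gripper value outside its range is refused whole. The fingers move at their own pace and stop on an object; the grip force is fixed at half the most. Time passes only in rows, so rows that repeat a pose let the fingers close. It gives the time, the measured TCP pose, the force, the opening and the grip force at its end, in the units of the state.
- r.sense(): the state, without advancing time (a new reading comes with each control period).
- r.capture(name): name is "scene" or "side" or "wrist"; returns a dict with "img" (400x640x3 uint8, blue, green, red), "depth" (400x640 float32, m along the optical axis (not along the pixel's ray), 0 where there is no reading), "mtx" (3x3 intrinsics, pixels), "R" (3x3) and "t" (3): a world point X has camera coordinates R X + t. Camera axes: x right, y down, z forward; pixel columns grow to the right and rows downward; lengths in m; the calibration is good to about 2 mm. The wrist camera is an equidistant fisheye: a pixel r from the principal point sees the ray r / f radians off the axis. A picture is of the moment at which its call begins.
- r.finish_job(): hands the job in; it is judged then, once.
The state is a dict: "time_s": time; "joints": joint angles; "joint_velocities": joint speeds; "effort": joint torques, N m; "tcp_pos": TCP position; "ee_rot": TCP orientation; "wrist_force": force on the tool from outside, world axes, zero at the start; "moment": the same for the moment, N m; "gripper_width": opening from 0.0 (shut) to 1.0 (fully open); "gripper_force": force on a finger pad.
Only numpy, scipy, OpenCV 4.12 (cv2) and the standard library are available. Lean on these libraries where they do the work, as an engineer would, in place of code of your own. Each camera call takes 0.05 s, during which the arm holds its last target. There are 200 camera calls.

## Working session

There is one attempt and no reset: what is moved stays moved. The work goes in short steps, Python scripts to look and compute and a tool call to move; the robot and the scene stay as the last step left them, time stands still between calls to the robot, and variables do not carry over. Pictures are saved under pics/ and viewed, at most 10 in all, crops included, and the job is handed in when it is done.

Besides the shell and the picture viewer there is one more tool, called after "Call:" as name(argument=value, ...) on one line, values as JSON. apply_moves: Moves the arm, as the interface text tells. Its arguments: {"type":"object","properties":{"plan":{"type":"array"}},"required":["plan"]}

```bash
ls; mkdir -p pics
python3 - <<'E'
from station import r
import cv2,numpy as np
for n in("scene","side"):
    c=r.capture(n); np.savez(f"pics/{n}0.npz",**c); cv2.imwrite(f"pics/{n}0.png",c["img"]); print(n,c["mtx"].tolist(),(-c["R"].T@c["t"]).round(3),c["R"].round(2).tolist())
s=r.sense(); print(s["tcp_pos"],s["ee_rot"],s["time_s"])
E
```

```text
pics
scene [[415.64303321049033, 0.0, 319.81747793092165], [0.0, 415.64303321049033, 200.67914951587468], [0.0, 0.0, 1.0]] [ 1.23  -0.596  0.934] [[0.61, 0.79, 0.01], [0.55, -0.42, -0.73], [-0.57, 0.45, -0.69]]
side [[419.8152582778936, 0.0, 317.9305435569186], [0.0, 419.8152582778936, 191.33891547426907], [0.0, 0.0, 1.0]] [0.303 0.668 0.765] [[-0.95, -0.33, 0.01], [-0.22, 0.61, -0.76], [0.25, -0.72, -0.64]]
[ 0.23445104 -0.57884586  0.24357022] [[-9.26937102e-01 -3.75215901e-01 -7.97580945e-04]
 [-3.75216739e-01  9.26935471e-01  1.74110445e-03]
 [ 8.60159940e-05  1.91316003e-03 -9.99998166e-01]] 0.1
```

View pics/scene0.png

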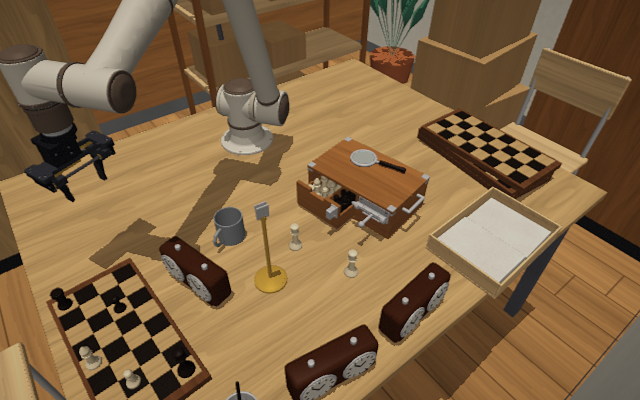

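View pics/side0.png

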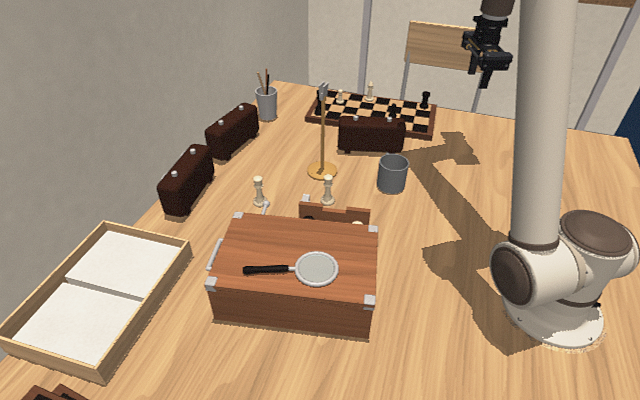

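The scene view shows the case at about (365,185), with its front facing lower-left. The tray is out on the left (~325,200) and the bolt is at ~(375,213). The queens are at (295,237) and (352,263), the marker stand at (270,278) and the cup at (229,227). I'll enlarge this area.

```bash
cat > h.py <<'E'
import numpy as np,cv2
def load(n): return dict(np.load(f"pics/{n}.npz"))
def pt(c,u,v,d=None):
    "world point at pixel by depth"
    d=c["depth"][int(round(v)),int(round(u))] if d is None else d
    return c["R"].T@(np.linalg.inv(c["mtx"])@[u,v,1]*d-c["t"])
def atz(c,u,v,z):
    "pixel ray cut with height z"
    o=-c["R"].T@c["t"]; k=c["R"].T@np.linalg.inv(c["mtx"])@[u,v,1.]
    return o+k*(z-o[2])/k[2]
def proj(c,X):
    p=c["mtx"]@(c["R"]@np.array(X)+c["t"]); return p[:2]/p[2]
E
python3 - <<'E'
from h import *
c=load("scene0"); i=c["img"][130:280,285:445]
cv2.imwrite("pics/crop0.png",cv2.resize(i,None,fx=5,fy=4*1.0 and 5*0.8,interpolation=cv2.INTER_CUBIC) if 0 else cv2.resize(i[:120],None,fx=5,fy=5,interpolation=cv2.INTER_CUBIC))
# points on the case top
v,u=np.mgrid[0:400,0:640]; d=c["depth"]
P=(np.linalg.inv(c["mtx"])@np.stack([u*d,v*d,d]).reshape(3,-1)); P=(c["R"].T@(P-c["t"][:,None])).T
m=(abs(P[:,2]-.118)<.004)&(u.ravel()>300)&(u.ravel()<432)&(v.ravel()>130)&(v.ravel()<210)
x=np.zeros(d.size,np.uint8); x[m]=255; x=cv2.morphologyEx(x.reshape(d.shape),cv2.MORPH_OPEN,np.ones((3,3)))
q=P[(x>0).ravel()][:,:2]; b=cv2.minAreaRect((q*1000).astype(np.float32)); print(b,cv2.boxPoints(b))
for n,a in dict(qa=(295,230),qb=(352,257),cup=(229,213),mk=(266,240),mkbase=(270,280)).items(): print(n,pt(c,*a).round(3))
E
```

```text
((525.5316772460938, 137.29513549804688), (325.31927490234375, 211.73280334472656), 11.602609634399414) [[344.9037     208.28375   ]
 [387.4879       0.87747574]
 [706.15967     66.30652   ]
 [663.57544    273.7128    ]]
qa [ 0.567 -0.168  0.08 ]
qb [ 0.735 -0.104  0.079]
cup [ 0.372 -0.272  0.055]
mk [ 0.618 -0.286  0.166]
mkbase [ 0.625 -0.293  0.016]
```

View pics/crop0.png

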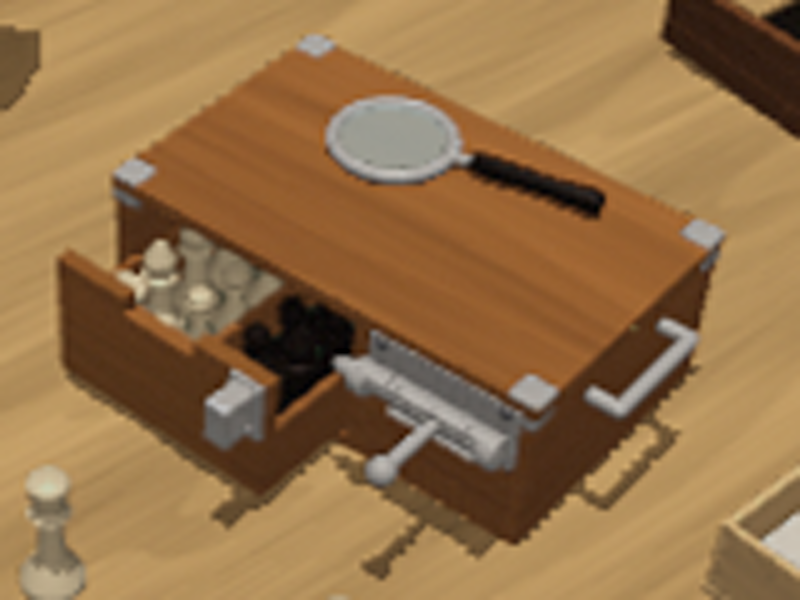

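The crop shows the case-top corners at about (116,183), (537,408), (722,235) and (316,38). The knob is at (381,470), the bolt tip at (340,362) and the keeper at (235,405). The tray's front top corners are at (62,252) and (275,378). Next I'll fit the case frame.

```bash
cat >> h.py <<'E'
def fit(Pl,Pw):
    a=Pl.mean(0);b=Pw.mean(0);U,S,V=np.linalg.svd((Pw-b).T@(Pl-a)); R=U@np.diag([1,np.linalg.det(U@V)])@V
    return R,b-R@a
E
python3 - <<'E'
from h import *
c=load("scene0"); f=lambda a,b:((a+.5)/5-.5+285,(b+.5)/5-.5+130)
L=np.array([[0,.102],[0,-.217],[.204,-.217],[.204,.102]])
W=np.array([atz(c,*f(*p),.118)[:2] for p in[(116,183),(537,408),(722,235),(316,38)]])
print(W.round(3)); R,t=fit(L,W); print("case",t.round(4),np.degrees(np.arctan2(R[1,0],R[0,0])).round(2)); print("res",((L@R.T+t)-W).round(4))
loc=lambda p,z:(R.T@(atz(c,*p,z)[:2]-t)).round(4)
for th in(0,.1,.2,.3):
    z=.085+.055*np.sin(th);print("knob th",-th,loc(f(381,470),z),"expect x",-.016-.055*np.cos(th))
print("bolt tip",loc(f(345,367),.085))
print("tray L",loc(f(62,252),.102),"tray R",loc(f(275,378),.102))
lc=lambda X:(R.T@(np.array(X)[:2]-t)).round(3)
for n,a in dict(qa=(295,237),qb=(352,263),mk=(266,240),cup=(229,213)).items():print(n,lc(pt(c,*a)),pt(c,*a).round(3))
np.savez("case.npz",R=R,t=t)
for p in[(-.0,0.,.102),(-.07,-.175,.085),(-.036,-.125,.034)]: print(p,(R@np.array(p[:2])+t).round(3))
E
```

```text
[[0.398 0.002]
 [0.702 0.07 ]
 [0.663 0.266]
 [0.353 0.204]]
case [0.494  0.0238] 101.92
res [[-0.004   0.0012]
 [ 0.0042 -0.0009]
 [ 0.001   0.0019]
 [-0.0012 -0.0021]]
knob th 0 [-0.0667 -0.1586] expect x -0.07100000000000001
knob th -0.1 [-0.0712 -0.1614] expect x -0.07072522909029141
knob th -0.2 [-0.0756 -0.1642] expect x -0.06990366178126829
knob th -0.3 [-0.08   -0.1669] expect x -0.06854350690190833
bolt tip [-0.0128 -0.0924]
tray L [-0.0597  0.0917] tray R [-0.0615 -0.0774]
qa [-0.201 -0.029] [ 0.564 -0.167  0.048]
qb [-0.17  -0.208] [ 0.733 -0.099  0.048]
mk [-0.329 -0.057] [ 0.618 -0.286  0.166]
cup [-0.264  0.181] [ 0.372 -0.272  0.055]
(-0.0, 0.0, 0.102) [0.494 0.024]
(-0.07, -0.175, 0.085) [ 0.68  -0.009]
(-0.036, -0.125, 0.034) [0.624 0.014]
```

```bash
cat >> h.py <<'E'
def goto(x,y,ztip):
    "offset (cm, tool axes) and spin to put the TCP at case x,y with tips at ztip, tool y along case -y"
    from station import r
    k=np.load("case.npz"); s=r.sense(); E=np.array(s["ee_rot"]); p=np.array(s["tcp_pos"])
    T=np.append(k["R"]@[x,y]+k["t"],ztip+r.tcp_to_tips); a=-k["R"][:,1]; b=E[:2,1]
    sp=-np.arctan2(b[0]*a[1]-b[1]*a[0],a@b)
    print("t",s["time_s"],"case",(k["R"].T@(p[:2]-k["t"])).round(4),"tip z",round(p[2]-r.tcp_to_tips,4),"F case",(k["R"].T@np.array(s["wrist_force"])[:2]).round(1),round(s["wrist_force"][2],1),"joints",np.round(s["joints"],0))
    print("offset cm",(E.T@(T-p)*100).round(2),"spin",sp.round(3))
E
python3 -c "
from h import *
goto(-.115,.005,.2)"
```

```text
t 0.1 case [-0.5361  0.3784] tip z 0.2216 F case [-0.3 -0.1] 0.1 joints [-53.  22.   0.  -0. -68. -15.]
offset cm [-44.15  34.89   2.22] spin 1.747
```

```bash
sed -i 's/a=-k\["R"\]/a=k["R"]/; s/tool y along case -y/tool y along case y/' h.py
```

Call:
apply_moves(plan=[{"grip": 0.6,"offset": [-44,35,2],"spin": -1.39},{"grip": 0.6,"offset": [-44,35,2],"spin": -1.39},{"grip": 0.6,"offset": [-44,35,2],"spin": -1.39},{"grip": 0.6,"offset": [-44,35,2],"spin": -1.39},{"grip": 0.6,"offset": [-44,35,2],"spin": -1.39}])

```text
time_s: 0.6
tcp_pos: [0.3578, -0.3598, 0.2353]
ee_rot: [[-0.417, -0.909, -0.0], [-0.909, 0.417, 0.0], [-0.0, 0.001, -1.0]]
wrist_force: [1.5, -0.3, 0.0]
gripper_width: 0.647
gripper_force: 0.0
```

```bash
python3 -c "
from h import *
goto(-.115,.005,.2)"
```

```text
t 0.6 case [-0.3472  0.2124] tip z 0.2133 F case [-0.6 -1.4] 0.0 joints [-27.  11. -17.  -0. -62.   2.]
offset cm [-31.01  -2.82   1.33] spin -0.638
```

Call:
apply_moves(plan=[{"grip": 0.6,"offset": [-31,-2.8,1.3],"spin": -0.64},{"grip": 0.6,"offset": [-31,-2.8,1.3],"spin": -0.64},{"grip": 0.6,"offset": [-31,-2.8,1.3],"spin": -0.64},{"grip": 0.6,"offset": [-31,-2.8,1.3],"spin": -0.64},{"grip": 0.6,"offset": [-31,-2.8,1.3],"spin": -0.64}])

```text
time_s: 1.1
tcp_pos: [0.4833, -0.1437, 0.2251]
ee_rot: [[0.206, -0.978, -0.0], [-0.978, -0.206, 0.0], [-0.0, 0.0, -1.0]]
wrist_force: [0.4, -1.1, -1.2]
gripper_width: 0.6
gripper_force: 0.0
```

```bash
python3 -c "
from h import *
goto(-.115,.005,.055)"
```

```text
t 1.1 case [-0.1616  0.045 ] tip z 0.2031 F case [-1.2 -0.1] -1.2 joints [  2.  11. -18.  -0. -61.  10.]
offset cm [-4.66 -4.   14.81] spin -0.0
```

Call:
apply_moves(plan=[{"grip": 0.6,"offset": [-4.7,-4,4],"spin": 0},{"grip": 0.6,"offset": [-4.7,-4,4],"spin": 0},{"grip": 0.6,"offset": [-4.7,-4,9],"spin": 0},{"grip": 0.6,"offset": [-4.7,-4,14.8],"spin": 0},{"grip": 0.6,"offset": [-4.7,-4,14.8],"spin": 0}])

```text
time_s: 1.6
tcp_pos: [0.5078, -0.0916, 0.0718]
ee_rot: [[0.202, -0.979, -0.013], [-0.979, -0.202, -0.0], [-0.002, 0.013, -1.0]]
wrist_force: [-1.3, -0.0, -0.5]
gripper_width: 0.601
gripper_force: 0.0
```

Run:
```python
from h import *
from station import r
goto(-.07,.005,.055)
c=r.capture("scene"); cv2.imwrite("pics/s1.png",cv2.resize(c["img"][110:290,250:450],None,fx=3,fy=3,interpolation=cv2.INTER_CUBIC))
```

```text
t 1.6 case [-0.1157  0.0102] tip z 0.0498 F case [0.2 1.3] -0.5 joints [  8.  23. -27.  -0. -41.   4.]
offset cm [-4.58 -0.49 -0.52] spin -0.005
```

View pics/s1.png

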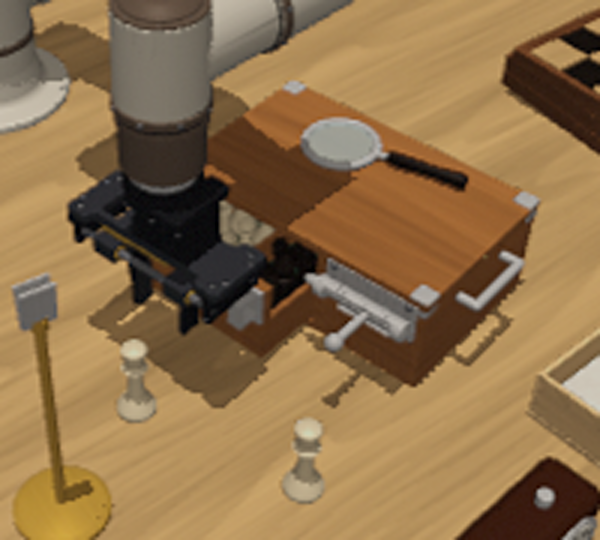

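The fingers (~(140,290) and (190,315)) are in front of the tray, left of the keeper, and clear of queen A (135,380). I'll push now, 1 cm higher so the body clears the case top.

Call:
apply_moves(plan=[{"grip": 0.6,"offset": [-2,-0.5,-1.2],"spin": 0},{"grip": 0.6,"offset": [-4,-0.5,-1.2],"spin": 0},{"grip": 0.6,"offset": [-5.5,-0.5,-1.2],"spin": 0},{"grip": 0.6,"offset": [-7,-0.5,-1.2],"spin": 0},{"grip": 0.6,"offset": [-8,-0.5,-1.2],"spin": 0}])

```text
time_s: 2.15
tcp_pos: [0.5036, -0.0121, 0.0927]
ee_rot: [[0.204, -0.979, 0.006], [-0.979, -0.204, -0.0], [0.002, -0.006, -1.0]]
wrist_force: [1.7, -7.1, 4.3]
gripper_width: 0.6
gripper_force: 3.3
```

Run:
```python
from h import *
goto(-.012,.005,.06)
```

```text
t 2.15 case [-0.0371 -0.002 ] tip z 0.0707 F case [-7.3 -0.2] 4.3 joints [ 17.  20. -28.   0. -41.  -6.]
offset cm [-2.51  0.71  1.06] spin -0.002
```

Call:
apply_moves(plan=[{"grip": 0.6,"offset": [-0.6,0,0.3],"spin": 0},{"grip": 0.6,"offset": [-1.2,0,0.3],"spin": 0},{"grip": 0.6,"offset": [-1.7,0,0.3],"spin": 0},{"grip": 0.6,"offset": [-2.0,0,0.3],"spin": 0},{"grip": 0.6,"offset": [-2.2,0,0.3],"spin": 0}])

```text
time_s: 2.65
tcp_pos: [0.4984, 0.0088, 0.0886]
ee_rot: [[0.203, -0.979, 0.004], [-0.979, -0.203, -0.0], [0.001, -0.004, -1.0]]
wrist_force: [0.8, -6.5, 3.5]
gripper_width: 0.6
gripper_force: 3.2
```

Run:
```python
from h import *
goto(-.012,.005,.06)
```

```text
t 2.65 case [-0.0156 -0.0013] tip z 0.0666 F case [-6.5  0.6] 3.5 joints [ 20.  20. -29.   0. -41.  -8.]
offset cm [-0.36  0.63  0.65] spin -0.003
```

Still sliding at ~6.5 N, so I'll creep on towards the stop.

Call:
apply_moves(plan=[{"grip": 0.6,"offset": [-0.2,0,0.2],"spin": 0},{"grip": 0.6,"offset": [-0.4,0,0.2],"spin": 0},{"grip": 0.6,"offset": [-0.5,0,0.2],"spin": 0},{"grip": 0.6,"offset": [-0.6,0,0.2],"spin": 0}])

```text
time_s: 3.05
tcp_pos: [0.497, 0.0146, 0.0863]
ee_rot: [[0.203, -0.979, 0.003], [-0.979, -0.203, -0.0], [0.001, -0.003, -1.0]]
wrist_force: [1.1, -5.4, 3.2]
gripper_width: 0.6
gripper_force: 2.8
```

Run:
```python
from h import *
goto(-.012,.005,.06)
```

```text
t 3.05 case [-0.0097 -0.0011] tip z 0.0643 F case [-5.5  0. ] 3.2 joints [ 20.  20. -29.   0. -40.  -9.]
offset cm [0.24 0.61 0.43] spin -0.004
```

Call:
apply_moves(plan=[{"grip": 0.6,"offset": [-0.1,0,0],"spin": 0},{"grip": 0.6,"offset": [-0.2,0,0],"spin": 0},{"grip": 0.6,"offset": [-0.3,0,0],"spin": 0},{"grip": 0.6,"offset": [-0.3,0,0],"spin": 0}])

```text
time_s: 3.45
tcp_pos: [0.4967, 0.0157, 0.0863]
ee_rot: [[0.201, -0.98, 0.003], [-0.98, -0.201, -0.002], [0.003, -0.003, -1.0]]
wrist_force: [5.4, -16.6, 3.0]
gripper_width: 0.6
gripper_force: 8.2
```

Run:
```python
from h import *
goto(-.012,.005,.06)
```

```text
t 3.45 case [-0.0085 -0.001 ] tip z 0.0643 F case [-17.3  -1.9] 3.0 joints [ 21.  20. -29.   0. -40.  -9.]
offset cm [0.35 0.6  0.43] spin -0.006
```

The force rose to 17 N, so the tray is at the stop. Next: back off, rise, shut the fingers and go to the far (-y) side of the bolt handle.

Call:
apply_moves(plan=[{"grip": 0.6,"offset": [2,0,0],"spin": 0},{"grip": 0.6,"offset": [4.5,0,-3],"spin": 0},{"grip": 0.2,"offset": [4.5,0,-8],"spin": 0},{"grip": 0,"offset": [4.5,-5,-8],"spin": 0},{"grip": 0,"offset": [4.5,-10,-8],"spin": 0}])

```text
time_s: 3.95
tcp_pos: [0.6042, -0.0057, 0.1703]
ee_rot: [[0.202, -0.979, 0.01], [-0.979, -0.202, 0.003], [-0.001, -0.01, -1.0]]
wrist_force: [0.2, 0.1, -0.0]
gripper_width: 0.411
gripper_force: 0.0
```

Run:
```python
from h import *
from station import r
goto(-.053,-.202,.13)
c=r.capture("scene"); cv2.imwrite("pics/s2.png",cv2.resize(c["img"][130:250,290:450],None,fx=5,fy=5,interpolation=cv2.INTER_CUBIC))
```

```text
t 3.95 case [-0.0516 -0.1017] tip z 0.1483 F case [ 0.  -0.2] -0.0 joints [ 15.  23.  -9.  -0. -57.  -3.]
offset cm [  0.09 -10.01   1.93] spin -0.005
```

View pics/s2.png

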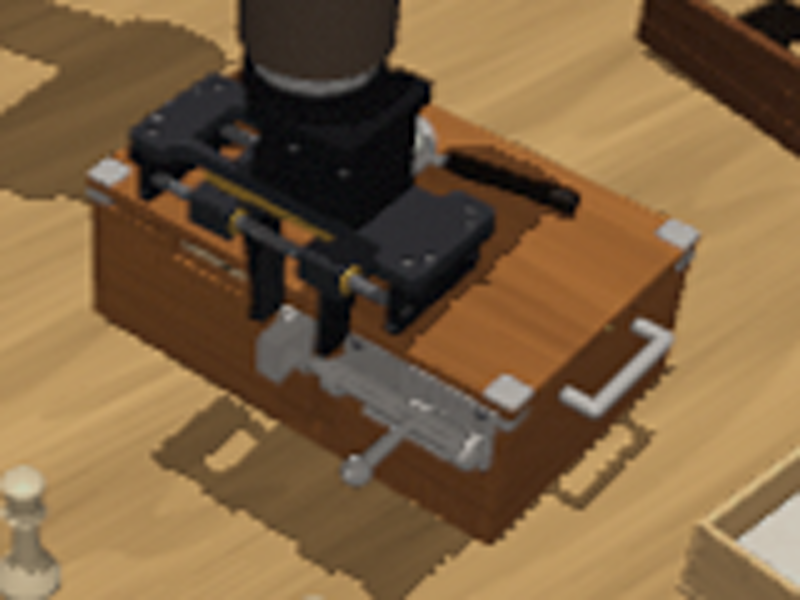

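The tray's front is flush with the case, and the keeper (285,345) lines up with the bolt. The knob is at (357,468). I'll move across to the right of the handle and lower.

Call:
apply_moves(plan=[{"grip": 0,"offset": [0,-5,0],"spin": 0},{"grip": 0,"offset": [0,-10,0],"spin": 0},{"grip": 0,"offset": [0,-10,0],"spin": 0},{"grip": 0,"offset": [0,-10,2],"spin": 0},{"grip": 0,"offset": [0,-10,4],"spin": 0}])

```text
time_s: 4.5
tcp_pos: [0.7001, 0.0148, 0.1247]
ee_rot: [[0.202, -0.979, 0.002], [-0.979, -0.202, 0.001], [-0.001, -0.002, -1.0]]
wrist_force: [0.3, 0.1, -0.1]
gripper_width: 0.009
gripper_force: 0.0
```

Run:
```python
from h import *
from station import r
goto(-.053,-.202,.07)
c=r.capture("scene"); np.savez("pics/s3.npz",**c); cv2.imwrite("pics/s3.png",cv2.resize(c["img"][130:280,290:450],None,fx=4,fy=4,interpolation=cv2.INTER_CUBIC))
```

```text
t 4.5 case [-0.0514 -0.1999] tip z 0.1027 F case [ 0.1 -0.3] -0.1 joints [ 14.  34.   4.  -0. -59.  -3.]
offset cm [ 0.16 -0.21  3.27] spin -0.004
```

View pics/s3.png

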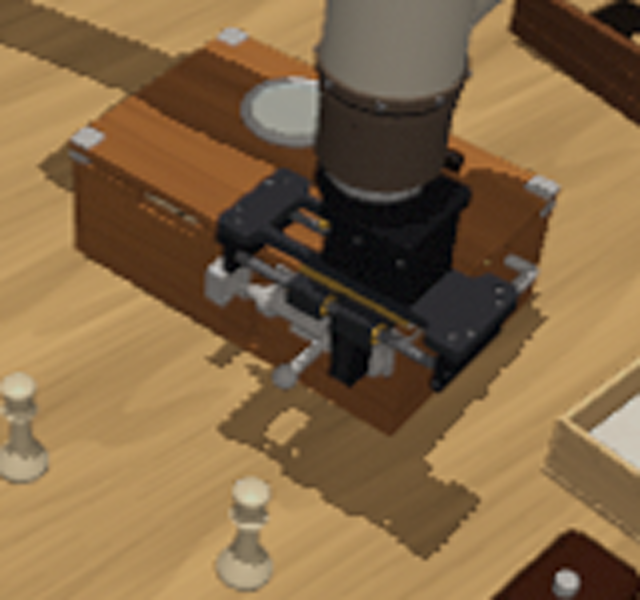

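The shut fingertips (350,380) are to the right of the stem, and the knob is at (287,375). I'll lower and push left (+y).

Call:
apply_moves(plan=[{"grip": 0,"offset": [0.1,0,3.2],"spin": 0},{"grip": 0,"offset": [0.1,0.5,3.2],"spin": 0},{"grip": 0,"offset": [0.1,2,3.2],"spin": 0},{"grip": 0,"offset": [0.1,3,3.2],"spin": 0},{"grip": 0,"offset": [0.1,4,3.2],"spin": 0}])

```text
time_s: 5.05
tcp_pos: [0.6613, 0.0058, 0.0941]
ee_rot: [[0.203, -0.979, 0.004], [-0.979, -0.203, 0.001], [-0.0, -0.004, -1.0]]
wrist_force: [2.0, 0.7, -1.5]
gripper_width: 0.006
gripper_force: 1.0
```

Run:
```python
from h import *
goto(-.053,-.145,.07)
```

```text
t 5.05 case [-0.0522 -0.16  ] tip z 0.0721 F case [ 0.3 -2.2] -1.5 joints [ 14.  33.  -5.  -0. -52.  -3.]
offset cm [0.09 1.5  0.2 ] spin -0.004
```

Contact at 2.2 N, and the bolt is sliding. I'll continue until it reaches the end stop.

Call:
apply_moves(plan=[{"grip": 0,"offset": [0,0.5,0],"spin": 0},{"grip": 0,"offset": [0,1.0,0],"spin": 0},{"grip": 0,"offset": [0,1.3,0],"spin": 0},{"grip": 0,"offset": [0,1.5,0],"spin": 0}])

```text
time_s: 5.45
tcp_pos: [0.6464, 0.0026, 0.0927]
ee_rot: [[0.203, -0.979, 0.001], [-0.979, -0.203, 0.0], [-0.0, -0.001, -1.0]]
wrist_force: [0.7, 1.8, 0.6]
gripper_width: 0.008
gripper_force: 1.1
```

Run:
```python
from h import *
goto(-.053,-.145,.07)
```

```text
t 5.45 case [-0.0522 -0.1448] tip z 0.0707 F case [ 1.6 -1.1] 0.6 joints [ 15.  32.  -7.  -0. -51.  -3.]
offset cm [ 0.08 -0.02  0.07] spin -0.004
```

Call:
apply_moves(plan=[{"grip": 0,"offset": [0,0.3,0],"spin": 0},{"grip": 0,"offset": [0,0.5,0],"spin": 0},{"grip": 0,"offset": [0,0.7,0],"spin": 0},{"grip": 0,"offset": [0,0.7,0],"spin": 0}])

```text
time_s: 5.85
tcp_pos: [0.639, 0.001, 0.0921]
ee_rot: [[0.203, -0.979, -0.001], [-0.979, -0.203, 0.0], [-0.0, 0.001, -1.0]]
wrist_force: [-0.2, 2.6, -0.3]
gripper_width: 0.002
gripper_force: 1.0
```

Run:
```python
from h import *
goto(-.053,-.145,.07)
```

```text
t 5.85 case [-0.0522 -0.1373] tip z 0.0701 F case [ 2.6 -0.4] -0.3 joints [ 15.  31.  -8.  -0. -51.  -3.]
offset cm [ 0.07 -0.77  0.01] spin -0.004
```

Run:
```python
from h import *
from station import r
c=r.capture("scene"); np.savez("pics/s4.npz",**c); cv2.imwrite("pics/s4.png",cv2.resize(c["img"][170:250,325:425],None,fx=7,fy=7,interpolation=cv2.INTER_CUBIC))
```

```text
(no output)
```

View pics/s4.png

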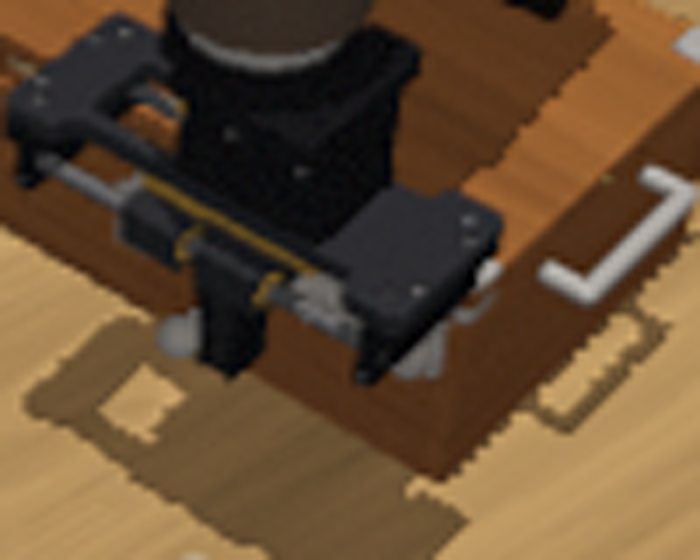

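The knob (180,335) is against the finger's left side. I'll estimate its slide and keep pushing to the stop.

Run:
```python
from h import *
c=load("s4");k=np.load("case.npz")
f=lambda a,b:((a+.5)/7-.5+325,(b+.5)/7-.5+170)
for z in(.075,.085,.09):print((k["R"].T@(atz(c,*f(180,335),z)[:2]-k["t"])).round(4))
```

```text
[-0.0586 -0.1158]
[-0.0668 -0.1214]
[-0.0708 -0.1241]
```

Call:
apply_moves(plan=[{"grip": 0,"offset": [0,0.3,0],"spin": 0},{"grip": 0,"offset": [0,0.6,0],"spin": 0},{"grip": 0,"offset": [0,0.6,0],"spin": 0}])

```text
time_s: 6.2
tcp_pos: [0.6368, 0.0007, 0.0933]
ee_rot: [[0.204, -0.979, 0.009], [-0.979, -0.204, 0.001], [0.0, -0.009, -1.0]]
wrist_force: [7.3, 3.1, -1.5]
gripper_width: 0.005
gripper_force: 3.4
```

Run:
```python
from h import *
goto(-.053,-.125,.07)
```

```text
t 6.2 case [-0.0521 -0.1349] tip z 0.0713 F case [ 1.5 -7.8] -1.5 joints [ 15.  31.  -9.   0. -50.  -3.]
offset cm [0.09 0.99 0.13] spin -0.003
```

The bolt is at its end stop (7.8 N). Now back off slightly, rise and move above the knob.

Call:
apply_moves(plan=[{"grip": 0,"offset": [0,-0.6,0],"spin": 0},{"grip": 0,"offset": [0,-0.6,-3],"spin": 0},{"grip": 0,"offset": [0,-0.6,-5.5],"spin": 0},{"grip": 0,"offset": [0.3,1,-5.5],"spin": 0},{"grip": 0,"offset": [0.3,1,-5.5],"spin": 0}])

```text
time_s: 6.7
tcp_pos: [0.6222, -0.0062, 0.1474]
ee_rot: [[0.201, -0.98, -0.003], [-0.98, -0.201, -0.0], [-0.0, 0.003, -1.0]]
wrist_force: [-0.2, 0.5, -1.1]
gripper_width: 0.007
gripper_force: 0.0
```

Run:
```python
from h import *
goto(-.055,-.125,.08)
```

```text
t 6.7 case [-0.0558 -0.1192] tip z 0.1254 F case [0.5 0.1] -1.1 joints [ 14.  26.  -7.  -0. -56.  -3.]
offset cm [-0.09 -0.59  4.54] spin -0.005
```

Call:
apply_moves(plan=[{"grip": 0,"offset": [0,-0.5,1.5],"spin": 0},{"grip": 0,"offset": [0,-0.5,2.5],"spin": 0},{"grip": 0,"offset": [0,-0.5,3.5],"spin": 0},{"grip": 0,"offset": [0,-0.5,4.5],"spin": 0},{"grip": 0,"offset": [0,-0.5,5.3],"spin": 0}])

```text
time_s: 7.2
tcp_pos: [0.6288, -0.004, 0.0925]
ee_rot: [[0.203, -0.979, -0.002], [-0.979, -0.203, -0.0], [-0.0, 0.002, -1.0]]
wrist_force: [0.6, 0.5, 1.5]
gripper_width: 0.007
gripper_force: 0.7
```

Run:
```python
from h import *
goto(-.055,-.125,.052)
```

```text
t 7.2 case [-0.0551 -0.1261] tip z 0.0705 F case [ 0.3 -0.7] 1.5 joints [ 14.  30. -10.  -0. -50.  -3.]
offset cm [-0.01  0.11  1.85] spin -0.004
```

Call:
apply_moves(plan=[{"grip": 0,"offset": [0,0.1,0.6],"spin": 0},{"grip": 0,"offset": [0,0.1,1.1],"spin": 0},{"grip": 0,"offset": [0,0.1,1.5],"spin": 0},{"grip": 0,"offset": [0,0.1,1.9],"spin": 0}])

```text
time_s: 7.6
tcp_pos: [0.6283, -0.0044, 0.0751]
ee_rot: [[0.203, -0.979, 0.0], [-0.979, -0.203, -0.0], [0.0, -0.0, -1.0]]
wrist_force: [-0.5, -0.6, 0.9]
gripper_width: 0.003
gripper_force: 0.5
```

Run:
```python
from h import *
goto(-.055,-.125,.047)
```

```text
t 7.6 case [-0.0553 -0.1256] tip z 0.0531 F case [-0.5  0.6] 0.9 joints [ 14.  31. -11.   0. -48.  -3.]
offset cm [-0.03  0.06  0.61] spin -0.004
```

It is entering the notch with little force. A bit further down, then back out.

Call:
apply_moves(plan=[{"grip": 0,"offset": [0,0,0.4],"spin": 0},{"grip": 0,"offset": [0,0,0.8],"spin": 0},{"grip": 0,"offset": [1.5,0,0.4],"spin": 0},{"grip": 0,"offset": [3,0,0.4],"spin": 0},{"grip": 0,"offset": [3,0,1.6],"spin": 0}])

```text
time_s: 8.1
tcp_pos: [0.6361, -0.0359, 0.0606]
ee_rot: [[0.2, -0.98, 0.005], [-0.98, -0.2, 0.0], [0.001, -0.004, -1.0]]
wrist_force: [0.1, 0.2, 0.7]
gripper_width: 0.005
gripper_force: 0.0
```

Run:
```python
from h import *
goto(-.06,-.125,.037)
```

```text
t 8.1 case [-0.0877 -0.1268] tip z 0.0386 F case [ 0.2 -0.1] 0.7 joints [ 11.  33. -10.   0. -46.   0.]
offset cm [-2.77  0.19  0.16] spin -0.006
```

Now push the knob inward.

Call:
apply_moves(plan=[{"grip": 0,"offset": [-1.2,0.1,0.1],"spin": 0},{"grip": 0,"offset": [-2.2,0.1,0.1],"spin": 0},{"grip": 0,"offset": [-2.8,0.1,0.1],"spin": 0},{"grip": 0,"offset": [-3.2,0.1,0.1],"spin": 0},{"grip": 0,"offset": [-3.3,0.1,0.1],"spin": 0}])

```text
time_s: 8.6
tcp_pos: [0.6265, -0.0007, 0.0585]
ee_rot: [[0.204, -0.979, -0.0], [-0.979, -0.204, -0.0], [0.0, 0.0, -1.0]]
wrist_force: [-0.5, -1.5, -0.3]
gripper_width: 0.002
gripper_force: 0.6
```

Run:
```python
from h import *
goto(-.055,-.125,.037)
```

```text
t 8.6 case [-0.0513 -0.1246] tip z 0.0365 F case [-1.4  0.8] -0.3 joints [ 15.  32. -12.   0. -46.  -3.]
offset cm [ 0.37 -0.04 -0.05] spin -0.003
```

Call:
apply_moves(plan=[{"grip": 0,"offset": [-0.2,0,0],"spin": 0},{"grip": 0,"offset": [-0.3,0,0],"spin": 0},{"grip": 0,"offset": [-0.3,0,0],"spin": 0}])

```text
time_s: 8.9
tcp_pos: [0.6262, 0.0003, 0.0583]
ee_rot: [[0.203, -0.979, -0.0], [-0.979, -0.203, -0.001], [0.001, 0.0, -1.0]]
wrist_force: [0.7, -4.7, -1.1]
gripper_width: 0.011
gripper_force: 2.3
```

Run:
```python
from h import *
goto(-.055,-.125,.037)
```

```text
t 8.9 case [-0.0503 -0.1245] tip z 0.0363 F case [-4.7  0.2] -1.1 joints [ 15.  32. -12.   0. -46.  -3.]
offset cm [ 0.47 -0.05 -0.06] spin -0.004
```

The force is rising, so the handle is at its stop. I'll withdraw and check.

Call:
apply_moves(plan=[{"grip": 0,"offset": [2,0,0],"spin": 0},{"grip": 0,"offset": [4,0,-2],"spin": 0},{"grip": 0,"offset": [4,0,-7],"spin": 0},{"grip": 0,"offset": [4,0,-12],"spin": 0},{"grip": 0,"offset": [4,5,-15],"spin": 0}])

```text
time_s: 9.4
tcp_pos: [0.598, -0.0458, 0.209]
ee_rot: [[0.204, -0.979, 0.012], [-0.979, -0.204, 0.0], [0.002, -0.012, -1.0]]
wrist_force: [-1.4, 0.2, 0.6]
gripper_width: 0.006
gripper_force: 0.0
```

Call:
apply_moves(plan=[{"grip": 0,"offset": [0,5,0],"spin": 0},{"grip": 0,"offset": [0,9,0],"spin": 0},{"grip": 0,"offset": [0,9,0],"spin": 0},{"grip": 0,"offset": [0,9,0],"spin": 0}])

```text
time_s: 9.8
tcp_pos: [0.5041, -0.0647, 0.2051]
ee_rot: [[0.203, -0.979, 0.003], [-0.979, -0.203, 0.001], [0.0, -0.003, -1.0]]
wrist_force: [0.4, -0.5, 0.3]
gripper_width: 0.004
gripper_force: 0.0
```

Run:
```python
from h import *
from station import r
c=r.capture("scene"); np.savez("pics/s5.npz",**c); cv2.imwrite("pics/s5.png",cv2.resize(c["img"][130:280,270:450],None,fx=4,fy=4,interpolation=cv2.INTER_CUBIC))
k=np.load("case.npz")
w=k["R"]@[-.036,-.125]+k["t"]; print((proj(c,[*w,.034])-[270,130])*4)
for th in(.6,.8,.95):
    w=k["R"]@[-.016-.055*np.cos(th),-.125]+k["t"]; print(th,(proj(c,[*w,.085-.055*np.sin(th)])-[270,130])*4)
print(r.sense()["wrist_force"],r.sense()["joint_velocities"])
```

```text
[346.38274723 377.59524856]
0.6 [327.24346297 377.93175129]
0.8 [332.43067259 380.504615  ]
0.95 [337.18662932 380.69845984]
[ 0.20654662  0.31099281 -0.41642204] [ 0.09097238  1.77032937  1.24378824  0.01428165 -0.16278936 -0.04563895]
```

View pics/s5.png

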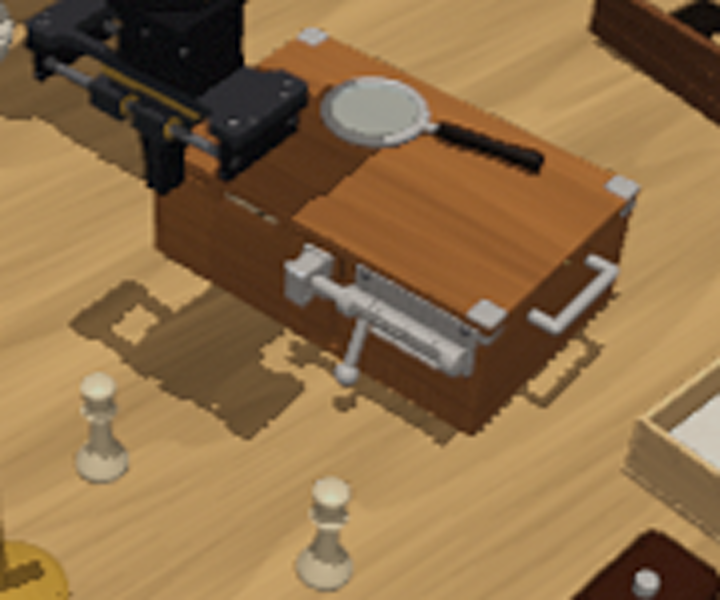

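The knob is at (346,373), against a predicted (346,378) for fully down. The bolt passes through the keeper (310,280), the tray is flush and the queens and magnifier haven't moved. I'll hand it in.

```bash
python3 -c "
from station import r
print(r.finish_job())"
```

```text
the job is handed in; nothing more can be done
None
```

The job is handed in: in the last image the tray is flush, the bolt is across through the keeper, the handle is turned down in the notch, and the queens and magnifier are in place (the cup and chess clock were out of that view); no verdict was returned.

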